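Set the suction iris and start the blower of a screen-printing bench

TASK

Set the suction of the printing bench: with the outside of the fingers push the upright post of the iris lever round its arc until the lever's pointer stands exactly opposite the tip of the little rider clipped to the rim of the scale. Then start the blower by pressing the small button on the switch box all the way down and letting it come up again; do not press the large one. Only push: do not grip the post, and leave the rider and everything else on the bench where it is.

Things in the scene. Friction and masses are not known exactly. Their poses are not given: they have to be found in the camera images.
- iris_center (a point): Axis of the suction iris, at the top of its dark steel ring (z = 46 mm). The iris is a fixed grey round housing (180 mm across, 30 mm high) with a white-painted metal scale shelf (top 30 mm above the bench, ticks on it, reaching 156 mm from the axis) on the robot's side and a flat ring, 164 mm across, that turns about the vertical axis on top.
- lever_post (a point): Centre of the top of the black upright post on the iris lever: a round post 14 mm across, its top 95 mm above the bench, its foot on the flat lever arm (16 mm wide, arm's top 46 mm above the bench), 110 mm from the iris axis. The arm runs straight outward from the ring to the pointer.
- lever_pointer (a point): Tip of the lever's narrow steel pointer (6 mm wide), 143 mm from the iris axis, on the same radius as the post, 40 mm above the bench.
- rider_tip (a point): Inner tip of the rider, a dark steel clip 20 mm wide that straddles the outer rim of the scale from 146 to 190 mm from the axis, top of its body 41 mm (of its round screw head 51 mm) above the bench, its pointed end inward; this point lies just off the pointed end, 143 mm from the iris axis, so it meets the pointer's tip when the lever is set. It sits stiffly (over 8 N to shift) and must stay where it is.
- iris_lever (a joint): Angle of ring and lever in rad, 0 to 2.0 (stops at both ends), growing counter-clockwise seen from above. No spring: stays where it is left; friction 0.35 N m, about 3 to 4 N at the post. At the start it is always at a lower angle than the rider, by 0.4 rad or more.
- rider (a joint): Angle of the rider in rad, same axis, zero and direction as the lever's: equal values mean pointer opposite rider.
- start_top (a point): Centre of the top face of the small black button (24 mm across), the start button, on the white switch box (70 x 130 x 35 mm, screwed down); 6 mm travel straight down, 5 N when fully down, springs back. The box may be left or right of the iris, turned any way.
- stop_top (a point): Centre of the top face of the large black button (42 mm across) on the same box, 62 mm from the start button: not to be pressed.
- start (a joint): Travel of the small button in m: 0 up, 0.006 fully down.
- stop (a joint): Travel of the large button in m: 0 up, 0.006 fully down.
- tub: Loose ink tub, 100 mm across, 100 mm high, white lid; origin at the centre of its underside. Leave alone.
- pot: Loose small ink pot, 44 mm across, 55 mm high; origin at the centre of its underside. Leave alone.
- tape: Loose roll of tape lying flat, 90 mm across, 25 mm high; origin at the centre of its underside. Leave alone.
- spray: Loose spray bottle, 74 mm across, 202 mm high; origin at the centre of its underside. Leave alone.
- squeegee: Loose squeegee standing on its blade, 260 mm long, 77 mm high; origin at the centre of its underside. Leave alone.
- spatula: Loose ink spatula lying flat; origin near its middle. Leave alone.
- jar: Loose jar with steel lid, 72 mm across, 85 mm high; origin at the centre of its underside. Leave alone.
Not all that is in view belongs to the job. Of the things that look like the part that bears start_top, the larger one is meant.

How it is judged:
On the way, in this order (a step that is already met when the one before it is completed fails the run):
1. the lever's pointer stands at the rider's tip (horizontal distance between lever_pointer and rider_tip below 0.005 m and velocity of joint iris_lever between -0.05 and 0.05 rad/s), for 0.3 s.
2. the small button is pressed down (value of joint start above 0.0045 m), for 0.05 s.
At the end, for the whole second after the job is handed in: Pointer within 5 mm of the rider's tip (about 2 degrees) and still, the rider within 5 mm of where it was, the small button pressed (4.5 mm or more) after the lever was set and up again, the large button up (horizontal distance between lever_pointer and rider_tip below 0.005 m and velocity of joint iris_lever between -0.02 and 0.02 rad/s and value of joint each of start, stop below 0.0015 m and distance of rider_tip from where it was at the start of the episode below 0.005 m); the robot touches nothing.
It fails at once if the small button was pressed before the lever was set (value of joint start above 0.003 m and horizontal distance between lever_pointer and rider_tip above 0.006 m).
It fails at once if the large button was pressed (value of joint stop above 0.003 m).
It fails at once if the lever post was gripped between the fingers (horizontal distance between the grasp point and lever_post below 0.005 m and height (world z) of the grasp point below 0.108 m and contact force between the fingers and iris_lever above 2 N).
It fails at once if the rider was shifted (distance of rider_tip from where it was at the start of the episode above 0.006 m).
It fails at once if something standing on the bench was moved or lifted (distance of any of tub, pot, tape, spray, squeegee, spatula, jar from where it was at the start of the episode above 0.02 m).
It also fails if it takes over 48 s, if anything falls off the work surface, if the arm or the gripper's body presses on something with over 40 N, if the wrist force passes 120 N, or if a joint passes its speed limit or range.

ROBOT

A 7-joint arm with a two-finger parallel gripper is mounted at the origin on the work surface. World frame = base frame: x ahead of the robot, y to its left, z up, the work surface at z = 0. Lengths are in m, angles in rad, forces in N, time in s.
With the tool pointing down it reaches from about 0.35 to 0.9 m from the base axis. Payload 8.1 kg.
Tool frame: the origin (TCP) lies at the very end of the fingers, on their centre line; the grasp point (between the pads) lies arm.hold_point_z behind it (arm.hold_point_z is the distance from the TCP to the grasp point, in m); z points along the fingers, y is the line along which they close (so a half turn about z gives the same grasp; the last joint's range is limited). The gripper opens to 92 mm and grips with 3 to 60 N. Pads are 19 mm wide; open, the fingers measure 130 mm over their backs; the gripper's body (75 mm by 190 mm) begins 47 mm behind the grasp point.
Start: joints at [-1.236, 0.434, 0.025, 1.573, -0.012, 1.134, -0.075], TCP at [0.265, 0.566, 0.227] pointing down, gripper open.
Joint ranges: [-2.62, 2.62], [-0.44, 2.09], [-1.27, 1.32], [0.08, 2.57], [-1.32, 4.46], [0.12, 2], [-2.74, 2.74]. Speed limits (rad/s): [2.22, 2.22, 3.01, 3.01, 3.14, 3.14, 3.14].

INTERFACE

Orientations are given as a rotation vector (axis times angle).
In Python, from cell import arm, vision, job, cut_out gives the robot as it stands. The module is installed in compiled form; this text tells all that it offers.
- The arm moves only by the tool play_rows, never from a script. Its argument "increments" is text: rows parted by semicolons, each of 5 numbers parted by spaces: the shift along the tool's x, y, z in cm, then the turn about the tool's z in degrees, then the opening, from -1 (shut) to 1 (fully open), so that 0 is half open. A call has 1 to 5 rows; each row shifts and turns the commanded pose from where the row before left it, along the tool's axes as they then stand; what a row does not reach is not made up. A row lasts 1/12 s, in which the tool goes at most 41.7 mm and 7.16 degrees, less where a joint would pass 70% of its speed; a pose out of reach is approached as far as the arm can. A call is refused whole if a number of a shift passes 4.17 or a number of a turn 7.16, either way. A call with a gripper value outside its range is refused whole. The fingers move at their own pace and stop on an object; "grip_force" is the grip in N (left out, the last holds). Time passes only in rows, so rows that do not move let the fingers close. It gives the time, the measured TCP pose, the force, the opening and the grip force at its end, in the units of the state.
- arm.observe(): the state, without advancing time (a new reading comes with each control period).
- vision.get_image(name): name is "side" or "top" or "wrist"; returns a dict with "frame" (420x560x3 uint8, red, green, blue), "z_map" (420x560 float32, m along the optical axis (not along the pixel's ray), 0 where there is no reading), "mtx" (3x3 intrinsics, pixels), "cam_to_world" (4x4, takes a point from camera to world coordinates). Camera axes: x right, y up, looking along -z (the intrinsics and any distortion apply to the point x, -y, -z); pixel columns grow to the right and rows downward; lengths in m; the calibration is good to about 2 mm. The wrist camera is an equidistant fisheye: a pixel r from the principal point sees the ray r / f radians off the axis. A picture is of the moment at which its call begins.
- job.sign_off(): hands the job in; it is judged then, once.
Trained networks look in a picture, given as the dict that the camera call returned (one of the last four; its "shot" number tells which), for a name from the list of things; names that differ only in an ending like _2 or _b are one class to them, and where a whole thing is asked for, a point or a joint stands for the part that bears it (a point fixed in the world has none). Each returns a list of dicts, best first, with "confidence" (0 to 1); they miss things now and then, are a little off and sometimes report something else, mostly with a low value. They report only what shows in the picture. A call takes as long as a camera call. They do not tell look-alikes from the thing itself.
- cut_out(query, picture): "mask" (420x560 bool, what is visible of it) and "point" ([row, column] in pixels, amid what is visible of it).
The state is a dict: "clock": time; "joints": joint angles; "dq": joint speeds; "joint_efforts": joint torques, N m; "position": TCP position; "ee_rot": TCP orientation; "force": force on the tool from outside, world axes, zero at the start; "ft_torque": the same for the moment, N m; "width": opening from 0.0 (shut) to 1.0 (fully open); "gripper_force": force on a finger pad.
Only numpy, scipy, OpenCV 4.12 (cv2) and the standard library are available. Lean on these libraries where they do the work, as an engineer would, in place of code of your own. Each camera call takes 0.05 s, during which the arm holds its last target. There are 200 camera calls.

## Working session

There is one attempt and no reset: what is moved stays moved. The work goes in short steps, Python scripts to look and compute and a tool call to move; the robot and the scene stay as the last step left them, time stands still between calls to the robot, and variables do not carry over. Pictures are saved under pics/ and viewed, at most 10 in all, crops included, and the job is handed in when it is done.

Besides the shell and the picture viewer there is one more tool, called after "Emit:" in YAML: its name, and indented under it one key for each argument. play_rows: Moves the arm, as the interface text tells. Its arguments: {"type":"object","properties":{"increments":{"type":"string"},"grip_force":{"type":"number"}},"required":["increments"]}

```bash
mkdir -p pics; cat > h.py <<'E'
import numpy as np,cv2
from cell import arm,vision,job,cut_out
def world(p,rc,fish=False):
    """pixel (row,col) -> world using depth"""
    r,c=int(round(rc[0])),int(round(rc[1])); K=p["mtx"]
    z=float(np.median(p["z_map"][max(r-1,0):r+2,max(c-1,0):c+2]))
    return at(p,rc,z)
def at(p,rc,z):
    K=p["mtx"]; v=np.array([(rc[1]-K[0,2])/K[0,0]*z,-(rc[0]-K[1,2])/K[1,1]*z,-z,1])
    return (p["cam_to_world"]@v)[:3]
def plane(p,rc,h):
    a=at(p,rc,0.1);o=p["cam_to_world"][:3,3];d=a-o
    return o+d*(h-o[2])/d[2]
def save(p,n): cv2.imwrite(f"pics/{n}.png",cv2.resize(p["frame"][:,:,::-1],(800,600),interpolation=cv2.INTER_CUBIC))
E
python3 - <<'E'
from h import *
s=arm.observe();print(s["clock"],s["position"],s["ee_rot"],s["width"])
for n in("top","side"):
    p=vision.get_image(n);save(p,n+"0");print(n,p["cam_to_world"].round(3).tolist(),p["mtx"].tolist())
    for q in("iris_center","lever_post","lever_pointer","rider_tip","start_top","stop_top","tub","pot","tape","spray","squeegee","spatula","jar"):
        for d in cut_out(q,p)[:3]: print(q,round(d["confidence"],2),np.round(d["point"]),world(p,d["point"]).round(3),d["mask"].sum())
E
```

```text
0.0 [0.26481751 0.56554746 0.22592326] [-6.82345714e-01 -3.06639464e+00  2.53266167e-03] 1.0031018422558113
top [[-0.012, 0.992, -0.127, 0.316], [-1.0, -0.01, 0.014, -0.009], [0.012, 0.127, 0.992, 1.707], [0.0, 0.0, 0.0, 1.0]] [[487.9155899515152, 0.0, 274.8797132926526], [0.0, 487.9155899515152, 203.26899012682412], [0.0, 0.0, 1.0]]
iris_center 0.78 [197. 261.] [0.553 0.017 0.036] 3983
lever_post 0.62 [184. 254.] [0.597 0.038 0.04 ] 1913
lever_post 0.59 [256. 346.] [ 0.348 -0.276  0.003] 236
lever_pointer 0.69 [184. 256.] [0.6   0.034 0.032] 1837
stop_top 0.68 [213. 367.] [ 0.492 -0.344  0.059] 116
stop_top 0.6 [186. 428.] [ 0.577 -0.552  0.08 ] 850
stop_top 0.41 [171. 319.] [ 0.64  -0.188  0.038] 51
tub 0.83 [198. 161.] [0.542 0.346 0.097] 770
pot 0.74 [213. 364.] [ 0.491 -0.335  0.059] 122
pot 0.68 [184. 252.] [0.599 0.047 0.036] 1866
pot 0.6 [266. 202.] [0.319 0.213 0.056] 138
tape 0.82 [259. 342.] [ 0.335 -0.262  0.019] 216
tape 0.66 [141. 182.] [0.742 0.283 0.085] 432
spray 0.65 [130. 340.] [ 0.757 -0.246  0.151] 618
spray 0.56 [182. 252.] [0.603 0.046 0.04 ] 1842
squeegee 0.93
[... 733 characters left out ...]
7] 70
start_top 0.6 [256. 259.] [ 0.439 -0.052  0.048] 110
stop_top 0.66 [310. 344.] [ 0.503 -0.343  0.058] 190
stop_top 0.55 [255. 343.] [ 0.642 -0.188  0.04 ] 59
stop_top 0.24 [331. 268.] [ 0.323 -0.261  0.025] 603
tub 0.83 [176. 216.] [0.522 0.312 0.072] 984
pot 0.81 [226. 178.] [0.315 0.202 0.046] 257
tape 0.56 [314. 261.] [ 0.347 -0.194  0.002] 630
spray 0.94 [242. 393.] [ 0.737 -0.28   0.109] 1332
spray 0.54 [175. 217.] [0.526 0.314 0.076] 1006
spray 0.43 [224. 176.] [0.311 0.204 0.052] 244
squeegee 0.62 [361. 436.] [ 0.564 -0.583  0.072] 3175
squeegee 0.43 [220. 284.] [0.599 0.04  0.035] 1847
spatula 0.98 [166. 168.] [0.456 0.553 0.004] 418
jar 0.59 [165. 275.] [0.728 0.263 0.059] 514
```

View pics/top0.png

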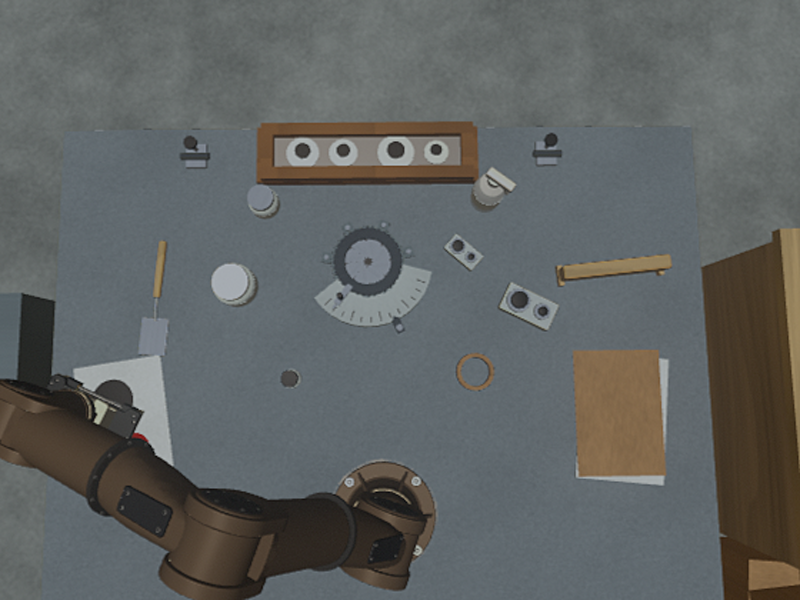

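View pics/side0.png

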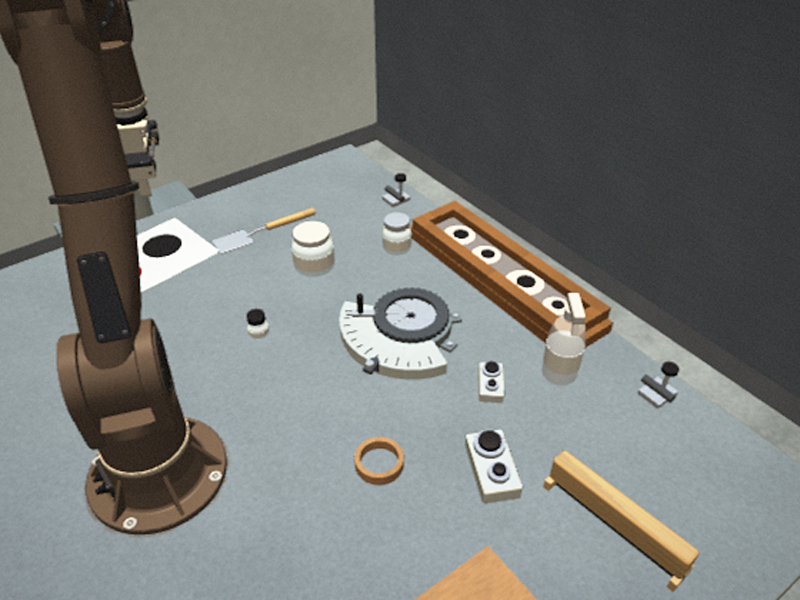

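Top view (800x600): iris axis (368,261), post (340,296), rider (398,324). There are two switch boxes. The larger, at (529,305), has its small button at (543,311) and its large one at (518,299). The smaller look-alike is at (463,252), with buttons at (458,245) and (471,257). Other round dark things are the pot (289,378), the bottles in the rack and the clamps. By the description I choose the larger box, small button at (543,311).

```bash
cat > m.py <<'E'
from h import *
from scipy.optimize import least_squares
def cloud(p):
    K=p["mtx"];z=p["z_map"].astype(float);r,c=np.mgrid[:420,:560]
    v=np.stack([(c-K[0,2])/K[0,0]*z,-(r-K[1,2])/K[1,1]*z,-z,np.ones_like(z)],-1)
    return (v@p["cam_to_world"].T)[...,:3],z>0
E
python3 - <<'E'
from m import *
T={}
for n in("top","side"):
    p=vision.get_image(n);X,ok=cloud(p);g=p["frame"].max(2)
    reg=ok&(np.hypot(X[...,0]-.575,X[...,1]-.01)<.2)
    ring=reg&(X[...,2]>.040)&(X[...,2]<.052)&(np.hypot(X[...,0]-.575,X[...,1]-.01)<.1)
    m=ring&(g<90)
    Q=X[m];f=least_squares(lambda q:np.maximum(0,np.hypot(Q[:,0]-q[0],Q[:,1]-q[1])-.082)+np.maximum(0,.055-np.hypot(Q[:,0]-q[0],Q[:,1]-q[1])),[.575,.01])
    (cx,cy),rr=cv2.minEnclosingCircle(X[m][:,:2].astype(np.float32))
    c=f.x;print(n,"ring",c.round(4),cx,cy,rr,np.median(X[m][:,2]),m.sum())
    R=np.hypot(X[...,0]-c[0],X[...,1]-c[1]);A=np.degrees(np.arctan2(X[...,1]-c[1],X[...,0]-c[0]))
    po=reg&(X[...,2]>.06)&(R<.14)
    for h in(.06,.085): 
        q=reg&(X[...,2]>h)&(R<.14)&(R>.08);print(" post>",h,X[q].mean(0).round(4),R[q].mean(),A[q].mean(),q.sum(),X[q][:,2].max())
    ri=reg&(X[...,2]>.035)&(R>.14)&(R<.195)&(g<110);
    for x,r,a,gg in zip(X[ri],R[ri],A[ri],g[ri]): print("   ",x.round(3),r.round(3),a.round(1),gg)
    b=ok&(X[...,2]>.03)&(X[...,2]<.07)&(np.hypot(X[...,0]-.485,X[...,1]+.365)<.09)
    k=(b&(g<70)).astype(np.uint8);N,L,S,C=cv2.connectedComponentsWithStats(k)
    for i in range(1,N):
        if S[i,4]>8:
            q=X[L==i];print(" btn",S[i,4],C[i].round(1),np.median(q,0).round(4),np.ptp(q,0).round(3))
    q=X[b];print(" box",cv2.minAreaRect(q[:,:2].astype(np.float32)))
f=cv2.resize(vision.get_image("top")["frame"][150:250,210:410,::-1],(800,400),interpolation=cv2.INTER_CUBIC);cv2.imwrite("pics/crop.png",f)
E
```

```text
top ring [0.6008 0.0281] 0.6013345718383789 0.02819117344915867 0.08325495570898056 0.04654758080661836 654
 post> 0.06 [0.5122 0.0947 0.0902] 0.11090249063413739 143.04347980988013 19 0.10275500828462092
 post> 0.085 [0.5129 0.0954 0.0948] 0.11085023460738033 142.56512437444425 14 0.10275500828462092
    [ 0.55  -0.105  0.042] 0.142 -110.8 86
    [ 0.53  -0.095  0.036] 0.142 -119.9 100
    [0.487 0.112 0.04 ] 0.142 143.6 109
    [ 0.464 -0.032  0.042] 0.149 -156.4 97
    [ 0.465 -0.035  0.04 ] 0.15 -155.2 61
    [ 0.465 -0.038  0.039] 0.152 -154.0 63
    [ 0.464 -0.042  0.044] 0.153 -152.9 76
    [ 0.465 -0.045  0.038] 0.155 -151.7 97
    [ 0.46  -0.031  0.048] 0.152 -157.0 98
    [ 0.461 -0.035  0.042] 0.153 -155.7 68
    [ 0.461 -0.042  0.047] 0.157 -153.6 69
    [ 0.461 -0.045  0.045] 0.158 -152.4 71
    [ 0.458 -0.031  0.04 ] 0.155 -157.4 72
    [ 0.457 -0.035  0.053] 0.157 -156.5 73
    [ 0.457 -0.038  0.049] 0.158 -155.3 73
    [ 0.457 -0.042  0.044] 0.16 -154.1 74
    [ 0.457 -0.045  0.043] 0.161 -153.0 69
    [ 0.454 -0.028  0.048] 0.157 -159.2 79
    [ 0.454 -0.031  0.042] 
[... 3217 characters left out ...]
038] 0.164 -157.2 50
    [ 0.433 -0.053  0.04 ] 0.164 -155.9 67
    [ 0.435 -0.055  0.041] 0.164 -154.8 88
    [ 0.438 -0.055  0.039] 0.161 -154.3 87
    [ 0.441 -0.056  0.038] 0.159 -153.5 64
    [ 0.444 -0.056  0.036] 0.156 -153.0 56
    [ 0.43  -0.052  0.037] 0.167 -156.5 51
    [ 0.434 -0.056  0.038] 0.165 -154.6 49
    [ 0.436 -0.059  0.039] 0.164 -153.6 49
    [ 0.44  -0.058  0.036] 0.161 -153.2 54
    [ 0.435 -0.059  0.036] 0.165 -153.5 26
 btn 164 [342.5 308.3] [ 0.502  -0.3373  0.0574] [0.04  0.036 0.014]
 btn 53 [349.1 328.5] [ 0.4742 -0.3918  0.0573] [0.021 0.019 0.016]
 box ((0.4902345836162567, -0.36026516556739807), (0.13179653882980347, 0.07085838913917542), 63.53905487060547)
```

View pics/crop.png

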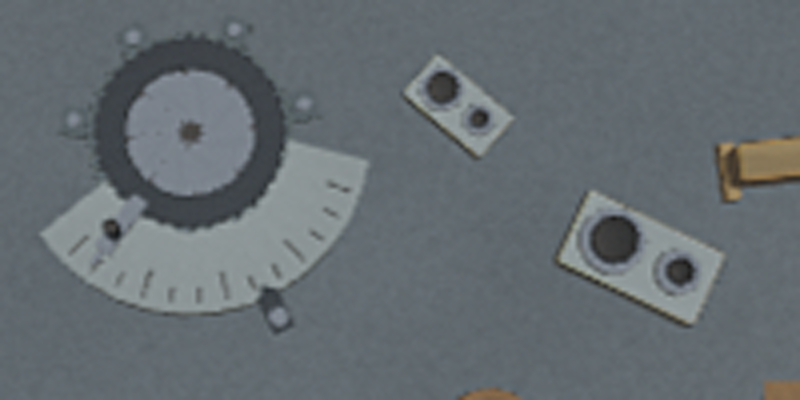

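The crop confirms the choice: the larger box, with its small button at crop (680,270). The two views give the start top at about (0.475,-0.389,0.057) and the stop 62 mm away. The post is at about (0.513,0.094), the axis at (0.601,0.028) and the rider at about -155.7°. Next I plan the moves.

```bash
cat > plan.py <<'E'
import sys
from h import *
from scipy.spatial.transform import Rotation as Ro
s=arm.observe()
def plan(pts):
    """pts: list of (x,y,z,yaw_deg of tool y [mod 180]); one row each"""
    R=Ro.from_rotvec(s["ee_rot"]).as_matrix();P=np.array(s["position"])
    yaw=np.degrees(np.arctan2(R[1,1],R[0,1]))
    for x,y,z,t in pts:
        d=(t-yaw+90)%180-90; a=np.radians(yaw)
        ty=np.array([np.cos(a),np.sin(a),0]);tx=np.cross(ty,[0,0,-1.])
        D=np.array([x,y,z])-P
        print(*(np.array([D@tx,D@ty,-D[2]])*100).round(2),round(-d,2),"-1",sep=" ",end="; ")
        P=np.array([x,y,z]);yaw+=d
    print()
def line(p1,t1,n):
    R=Ro.from_rotvec(s["ee_rot"]).as_matrix();yaw=np.degrees(np.arctan2(R[1,1],R[0,1]));d=(t1-yaw+90)%180-90
    P=np.array(s["position"])
    plan([(*(P+(np.array(p1)-P)*k/n),yaw+d*k/n) for k in range(1,n+1)])
print(s["clock"],np.round(s["position"],4),np.round(s["ee_rot"],3),np.round(s["force"],1),round(s["width"],2),np.round(s["joints"],2))
E
python3 - <<'E'
from plan import *
print(arm.hold_point_z)
line((.542,.133,.14),52.8,15)
E
```

```text
1.55 [0.265  0.566  0.2267] [0.682 3.067 0.   ] [ 0.2  0.2 -0. ] 1.0 [-1.24  0.43  0.03  1.57 -0.01  1.13 -0.08]
0.0188
-2.9 -1.83 0.58 0.81 -1; -2.92 -1.79 0.58 0.81 -1; -2.95 -1.75 0.58 0.81 -1; -2.97 -1.71 0.58 0.81 -1; -3.0 -1.67 0.58 0.81 -1; -3.02 -1.62 0.58 0.81 -1; -3.04 -1.58 0.58 0.81 -1; -3.06 -1.54 0.58 0.81 -1; -3.08 -1.49 0.58 0.81 -1; -3.1 -1.45 0.58 0.81 -1; -3.12 -1.41 0.58 0.81 -1; -3.14 -1.36 0.58 0.81 -1; -3.16 -1.32 0.58 0.81 -1; -3.18 -1.27 0.58 0.81 -1; -3.2 -1.23 0.58 0.81 -1;
```

Emit:
play_rows:
  increments: "-2.9 -1.8 0.3 0.8 -1; -2.9 -1.8 0.3 0.8 -1; -2.95 -1.75 0.3 0.8 -1; -3 -1.7 0.3 0.8 -1; -3 -1.65 0.3 0.8 -1"

```text
clock: 1.97
position: [0.3584, 0.4206, 0.2117]
ee_rot: [0.79, 3.041, 0.0]
force: [-0.1, -0.8, -0.2]
width: 0.687
gripper_force: 0.0
```

Emit:
play_rows:
  increments: "-3 -1.6 0.3 0.8 -1; -3.05 -1.6 0.3 0.8 -1; -3.05 -1.55 0.3 0.8 -1; -3.1 -1.5 0.3 0.8 -1; -3.1 -1.45 0.3 0.8 -1"

```text
clock: 2.38
position: [0.4507, 0.2762, 0.1968]
ee_rot: [0.895, 3.011, 0.001]
force: [0.7, 0.2, -0.4]
width: 0.322
gripper_force: 0.0
```

Emit:
play_rows:
  increments: "-3.1 -1.4 0.3 0.8 -1; -3.15 -1.35 0.3 0.8 -1; -3.15 -1.3 0.3 0.8 -1; -3.2 -1.3 0.3 0.8 -1; -3.2 -1.2 0.3 0.8 -1"

```text
clock: 2.8
position: [0.5434, 0.1323, 0.1818]
ee_rot: [1.0, 2.978, 0.001]
force: [0.6, 0.2, -0.4]
width: 0.01
gripper_force: 0.0
```

```bash
python3 - <<'E'
from plan import *
line((.542,.133,.075),52.8,5)
p=vision.get_image("wrist");save(p,"w1")
E
```

```text
2.8 [0.5434 0.1323 0.1818] [1.000e+00 2.978e+00 1.000e-03] [ 0.6  0.2 -0.4] 0.01 [-0.5   0.37  0.23  1.81 -0.1   0.97  0.69]
0.03 -0.01 2.14 0.02 -1; 0.03 -0.01 2.14 0.02 -1; 0.03 -0.01 2.14 0.02 -1; 0.03 -0.01 2.14 0.02 -1; 0.03 -0.01 2.14 0.02 -1;
```

View pics/w1.png

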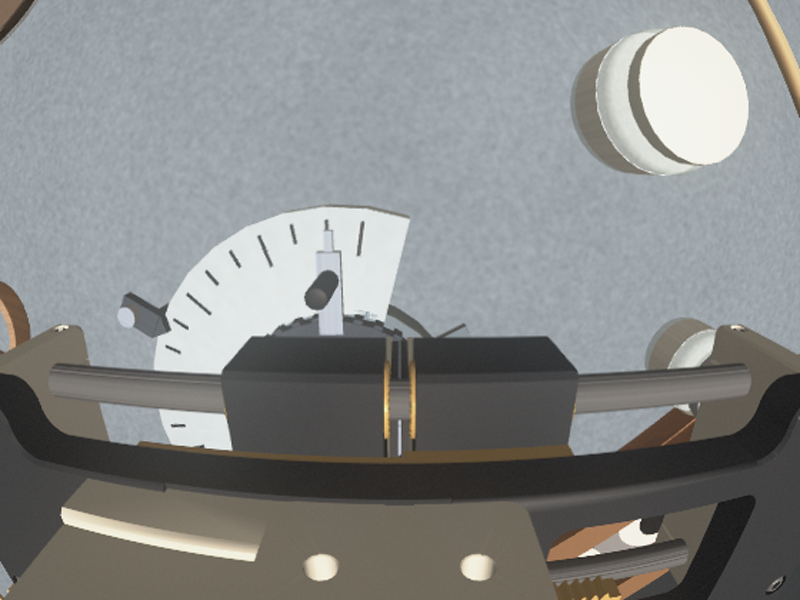

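The wrist view shows the post at (322,290) on the push side of the shut fingers, the pointer tip at (327,232) and the rider tip at about (167,312). I'll lower clear of the post.

Emit:
play_rows:
  increments: "0 0 2.3 0 -1; 0 0 2.3 0 -1; 0 0 2.3 0 -1; 0 0 2.3 0 -1; 0 0 2.2 0 -1"

```text
clock: 3.27
position: [0.5426, 0.1341, 0.0667]
ee_rot: [0.999, 2.978, 0.0]
force: [0.8, -0.2, -0.4]
width: 0.006
gripper_force: 0.0
```

```bash
python3 - <<'E'
from plan import *
C=np.array([.6008,.0282])
# pusher behind post: centre offset 26mm along -tangent at lever angle th
def pt(th,off=.026):
    t=np.radians(th);q=C+.11*np.array([np.cos(t),np.sin(t)])-off*np.array([-np.sin(t),np.cos(t)])
    return (*q,.068,th-90)
plan([pt(th) for th in np.linspace(142,200,20)])
E
```

```text
3.2667 [0.5426 0.1341 0.0667] [0.999 2.978 0.   ] [ 0.8 -0.2 -0.4] 0.01 [-0.48  0.52  0.19  1.92 -0.14  0.72  0.72]
-0.07 -2.16 -0.13 0.91 -1; 0.12 -0.59 -0.0 -3.05 -1; 0.12 -0.59 -0.0 -3.05 -1; 0.12 -0.59 -0.0 -3.05 -1; 0.12 -0.59 -0.0 -3.05 -1; 0.12 -0.59 -0.0 -3.05 -1; 0.12 -0.59 -0.0 -3.05 -1; 0.12 -0.59 -0.0 -3.05 -1; 0.12 -0.59 -0.0 -3.05 -1; 0.12 -0.59 -0.0 -3.05 -1; 0.12 -0.59 -0.0 -3.05 -1; 0.12 -0.59 -0.0 -3.05 -1; 0.12 -0.59 -0.0 -3.05 -1; 0.12 -0.59 -0.0 -3.05 -1; 0.12 -0.59 -0.0 -3.05 -1; 0.12 -0.59 -0.0 -3.05 -1; 0.12 -0.59 -0.0 -3.05 -1; 0.12 -0.59 -0.0 -3.05 -1; 0.12 -0.59 -0.0 -3.05 -1; 0.12 -0.59 -0.0 -3.05 -1;
```

Emit:
play_rows:
  increments: "0 -1 0 0.9 -1; 0 -0.7 0 0 -1; 0 -0.5 0 0 -1; 0.12 -0.6 0 -3 -1; 0.12 -0.6 0 -3 -1"

```text
clock: 3.68
position: [0.5215, 0.1087, 0.0696]
ee_rot: [0.861, 3.018, 0.004]
force: [3.6, 2.5, -2.4]
width: 0.005
gripper_force: 1.6
```

Emit:
play_rows:
  increments: "0.12 -0.6 0 -3 -1; 0.12 -0.6 0 -3 -1; 0.12 -0.6 0 -3 -1; 0.12 -0.6 0 -3 -1; 0.12 -0.6 0 -3 -1"

```text
clock: 4.1
position: [0.5035, 0.0844, 0.0699]
ee_rot: [0.459, 3.103, 0.004]
force: [2.6, 3.1, -1.2]
width: 0.007
gripper_force: 1.6
```

Emit:
play_rows:
  increments: "0.12 -0.6 0 -3 -1; 0.12 -0.6 0 -3 -1; 0.12 -0.6 0 -3 -1; 0.12 -0.6 0 -3 -1; 0 0 0 0 -1"

```text
clock: 4.52
position: [0.4932, 0.0607, 0.0698]
ee_rot: [0.135, 3.134, 0.001]
force: [0.3, 0.2, 0.5]
width: 0.004
gripper_force: 0.2
```

```bash
python3 - <<'E'
from plan import *
R=Ro.from_rotvec(s["ee_rot"]).as_matrix();ty=R[:2,1];q=np.array(s["position"][:2])
C=np.array([.6008,.0282]);post=q-.026*ty;d=post-C
print("yaw",np.degrees(np.arctan2(ty[1],ty[0])),"post est",post,np.hypot(*d),np.degrees(np.arctan2(d[1],d[0])))
p=vision.get_image("wrist");save(p,"w2")
E
```

```text
4.5167 [0.4932 0.0607 0.0698] [1.350e-01 3.134e+00 1.000e-03] [0.3 0.2 0.5] 0.0 [-0.26  0.43  0.04  2.06 -0.02  0.65  1.28]
yaw 85.07645335099018 post est [0.49098431 0.03483335] 0.11001585401215794 176.5432842329364
```

View pics/w2.png

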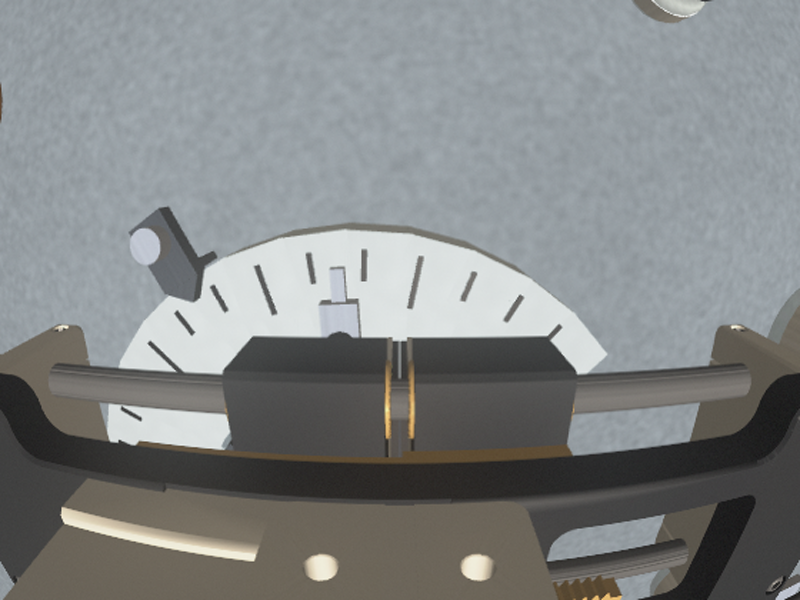

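The wrist view shows the pointer tip at (337,268) and the rider's pointed end at about (195,300). The post is against the left finger and the lever is following at about 176.5°. I'll go on to about 199°.

Emit:
play_rows:
  increments: "0.12 -0.6 0 -3 -1; 0.12 -0.6 0 -3 -1; 0.12 -0.6 0 -3 -1; 0.12 -0.6 0 -3 -1; 0.12 -0.6 0 -3 -1"

```text
clock: 4.98
position: [0.4876, 0.0325, 0.0689]
ee_rot: [-0.276, 3.126, 0.001]
force: [3.1, 3.7, 0.9]
width: 0.008
gripper_force: 1.7
```

Emit:
play_rows:
  increments: "0.12 -0.6 0 -3 -1; 0.1 -0.5 0 -3 -1; 0 0 0 0 -1; 0 0 0 0 -1"

```text
clock: 5.32
position: [0.4865, 0.0202, 0.0683]
ee_rot: [-0.432, 3.111, -0.0]
force: [0.4, -0.5, 0.2]
width: 0.008
gripper_force: 0.0
```

```bash
python3 - <<'E'
from plan import *
R=Ro.from_rotvec(s["ee_rot"]).as_matrix();ty=R[:2,1];q=np.array(s["position"][:2])
C=np.array([.6008,.0282]);post=q-.026*ty;d=post-C
print("yaw",np.degrees(np.arctan2(ty[1],ty[0])),"post est",post,np.hypot(*d),np.degrees(np.arctan2(d[1],d[0])))
p=vision.get_image("wrist");cv2.imwrite("pics/w3.png",cv2.resize(p["frame"][130:250,50:290,::-1],(800,400),interpolation=cv2.INTER_CUBIC))
E
```

```text
5.3167 [0.4865 0.0202 0.0683] [-0.432  3.111 -0.   ] [ 0.4 -0.5  0.2] 0.01 [-0.1   0.42 -0.06  2.07  0.04  0.65  1.65]
yaw 105.81043363957178 post est [ 0.4935684  -0.00476831] 0.11218522435335368 -162.90997832352042
```

View pics/w3.png

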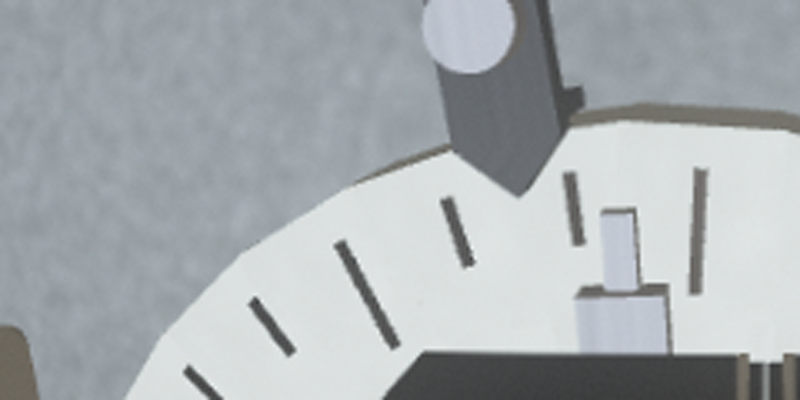

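The close crop shows the pointer tip at (619,210) and the rider's point at (520,195). I'll convert both to angles through the fisheye model.

```bash
cat > fe.py <<'E'
from plan import *
def fish(p,col,row,h):
    K=p["mtx"];u=np.array([(col-K[0,2])/K[0,0],(row-K[1,2])/K[1,1]]);th=np.hypot(*u)
    d=np.array([u[0]/th*np.sin(th),-u[1]/th*np.sin(th),-np.cos(th)]);M=p["cam_to_world"]
    w=M[:3,:3]@d;o=M[:3,3];return o+w*(h-o[2])/w[2]
def tips(p,x0,y0,sc,a,b,C=np.array([.6008,.0282])):
    out=[]
    for (x,y),h in((a,.041),(b,.041)):
        q=fish(p,x0+x/sc,y0+y/sc,h);d=q[:2]-C;out.append((q,np.hypot(*d),np.degrees(np.arctan2(d[1],d[0]))%360));print(q.round(4),out[-1][1].round(4),out[-1][2].round(2))
E
python3 - <<'E'
from fe import *
p=vision.get_image("wrist")
tips(p,50,130,3.333,(619,210),(520,195))
E
```

```text
5.3667 [0.4862 0.0203 0.0681] [ 0.433 -3.112  0.   ] [-0.1 -0.1 -0.2] 0.0 [-0.11  0.42 -0.06  2.08  0.04  0.65  1.65]
[ 0.4663 -0.0123  0.041 ] 0.1404 196.75
[ 0.4685 -0.03    0.041 ] 0.1446 203.75
```

Emit:
play_rows:
  increments: "0.1 -0.5 0 -2.5 -1; 0.1 -0.5 0 -2.5 -1; 0 0 0 0 -1; 0 0 0 0 -1"

```text
clock: 5.75
position: [0.4873, 0.0104, 0.0678]
ee_rot: [0.569, -3.089, -0.0]
force: [0.2, 0.5, 0.6]
width: 0.005
gripper_force: 0.1
```

```bash
python3 - <<'E'
from fe import *
p=vision.get_image("wrist");cv2.imwrite("pics/w4.png",cv2.resize(p["frame"][130:250,50:290,::-1],(800,400),interpolation=cv2.INTER_CUBIC))
E
```

```text
5.75 [0.4873 0.0104 0.0678] [ 0.569 -3.089 -0.   ] [0.2 0.5 0.6] 0.0 [-0.07  0.43 -0.08  2.07  0.06  0.65  1.75]
```

View pics/w4.png

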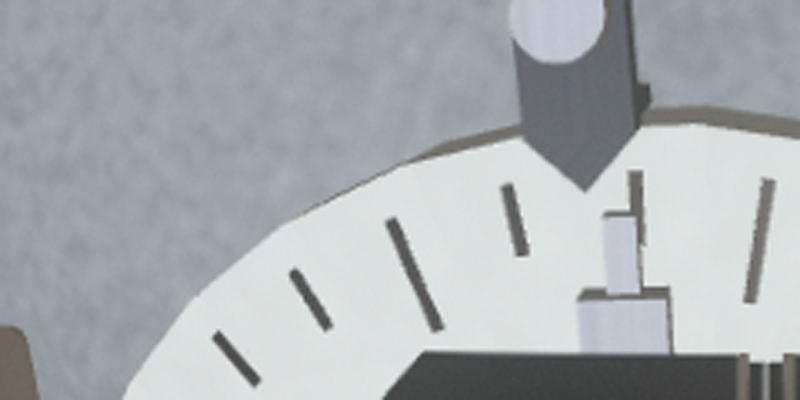

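The crop shows the pointer tip at (620,214) and the rider's point at (586,190), about one pointer width left to go.

```bash
python3 - <<'E'
from fe import *
p=vision.get_image("wrist")
tips(p,50,130,3.333,(620,214),(586,190))
# pointer direction check: root of pointer & tip
tips(p,50,130,3.333,(624,290),(620,214))
E
```

```text
5.8 [0.4873 0.0104 0.0677] [ 0.569 -3.089  0.   ] [-0.2 -0.1  0.4] 0.0 [-0.07  0.43 -0.08  2.07  0.06  0.65  1.75]
[ 0.4708 -0.0234  0.041 ] 0.1399 201.65
[ 0.4688 -0.0305  0.041 ] 0.1444 203.96
[ 0.4836 -0.0182  0.041 ] 0.1261 201.62
[ 0.4708 -0.0234  0.041 ] 0.1399 201.65
```

Emit:
play_rows:
  increments: "0.03 -0.23 0 -1.2 -1; 0.03 -0.23 0 -1.2 -1; 0 0 0 0 -1; 0 0 0 0 -1"

```text
clock: 6.18
position: [0.4883, 0.0056, 0.0676]
ee_rot: [0.637, -3.076, -0.0]
force: [-2.3, 1.7, 0.7]
width: -0.0
gripper_force: 1.2
```

```bash
python3 - <<'E'
from fe import *
p=vision.get_image("wrist");cv2.imwrite("pics/w5.png",cv2.resize(p["frame"][130:250,50:290,::-1],(800,400),interpolation=cv2.INTER_CUBIC))
E
```

```text
6.1833 [0.4883 0.0056 0.0676] [ 0.637 -3.076 -0.   ] [-2.3  1.7  0.7] -0.0 [-0.05  0.43 -0.09  2.07  0.06  0.65  1.79]
```

View pics/w5.png

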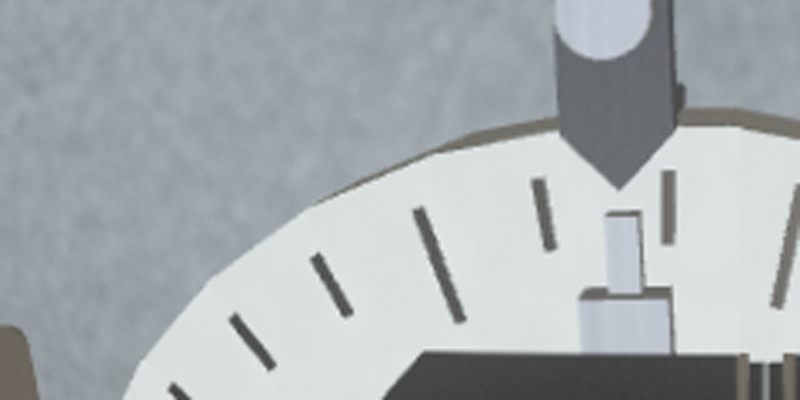

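The crop shows the pointer tip at (623,214) under the rider's point at (619,190), less than 1 mm off along the radius. I'll back off and rise.

Emit:
play_rows:
  increments: "0 0.5 0 0 -1; 0 1.2 0 0 -1; 0 1.2 0 0 -1; 0 0 -3 0 -1; 0 0 -3 0 -1"

```text
clock: 6.65
position: [0.4752, 0.0339, 0.1273]
ee_rot: [0.64, -3.072, -0.001]
force: [1.0, -0.4, 0.3]
width: 0.005
gripper_force: 0.0
```

```bash
python3 - <<'E'
from fe import *
p=vision.get_image("top")
for q in("start_top",):
  for d in cut_out(q,p)[:3]: print(q,d["confidence"],world(p,d["point"]).round(3))
from m import cloud
X,ok=cloud(p)
C=np.array([.475,-.389]);r=np.hypot(X[...,0]-C[0],X[...,1]-C[1])
for a,b in((0,.009),(.014,.018),(.018,.022),(.025,.03)):
    m=ok&(r>=a)&(r<b);print(a,np.median(X[m][:,2]).round(4),m.sum())
line((.475,-.389,.13),62.8,15)
E
```

```text
6.65 [0.4752 0.0339 0.1273] [ 6.400e-01 -3.072e+00 -1.000e-03] [ 1.  -0.4  0.3] 0.01 [-0.1   0.32 -0.11  2.04  0.05  0.79  1.75]
0 0.0587 21
0.014 0.0478 32
0.018 0.0415 43
0.025 0.0365 72
1.13 -2.58 -0.02 3.38 -1; 0.97 -2.65 -0.02 3.38 -1; 0.81 -2.7 -0.02 3.38 -1; 0.65 -2.74 -0.02 3.38 -1; 0.49 -2.78 -0.02 3.38 -1; 0.33 -2.8 -0.02 3.38 -1; 0.16 -2.81 -0.02 3.38 -1; -0.01 -2.82 -0.02 3.38 -1; -0.17 -2.81 -0.02 3.38 -1; -0.34 -2.8 -0.02 3.38 -1; -0.5 -2.77 -0.02 3.38 -1; -0.67 -2.74 -0.02 3.38 -1; -0.83 -2.7 -0.02 3.38 -1; -0.98 -2.64 -0.02 3.38 -1; -1.14 -2.58 -0.02 3.38 -1;
```

Emit:
play_rows:
  increments: "1.13 -2.58 0 3.4 -1; 0.97 -2.65 0 3.4 -1; 0.8 -2.7 0 3.4 -1; 0.65 -2.74 0 3.4 -1; 0.5 -2.78 0 3.4 -1"

```text
clock: 7.17
position: [0.4765, -0.1092, 0.1274]
ee_rot: [-0.172, 3.137, -0.0]
force: [1.0, 0.2, -1.1]
width: 0.002
gripper_force: 0.0
```

Emit:
play_rows:
  increments: "0.33 -2.8 0 3.4 -1; 0.16 -2.8 0 3.4 -1; 0 -2.8 0 3.4 -1; -0.17 -2.8 0 3.4 -1; -0.34 -2.8 0 3.4 -1"

```text
clock: 7.58
position: [0.4759, -0.2497, 0.1273]
ee_rot: [0.294, 3.128, -0.0]
force: [0.2, 0.1, -0.4]
width: 0.001
gripper_force: 0.0
```

Emit:
play_rows:
  increments: "-0.5 -2.77 0 3.4 -1; -0.67 -2.74 0 3.4 -1; -0.83 -2.7 0 3.4 -1; -0.98 -2.64 0 3.4 -1; -1.14 -2.58 0 3.3 -1"

```text
clock: 8.0
position: [0.4752, -0.3906, 0.1271]
ee_rot: [-0.751, -3.05, 0.0]
force: [0.3, -0.3, -0.6]
width: 0.007
gripper_force: 0.0
```

```bash
python3 - <<'E'
from fe import *
line((.475,-.389,.07),62.8,3)
p=vision.get_image("wrist");save(p,"w6")
from m import cloud
t=vision.get_image("top");X,ok=cloud(t);g=t["frame"].max(2)
C=np.array([.601,.0282]);R=np.hypot(X[...,0]-C[0],X[...,1]-C[1]);A=np.degrees(np.arctan2(X[...,1]-C[1],X[...,0]-C[0]))%360
q=ok&(X[...,2]>.06)&(R<.13)&(R>.09);print("post",X[q].mean(0).round(4),A[q].mean(),q.sum())
q=ok&(X[...,2]>.035)&(R>.144)&(R<.195)&(g<110);print("rider",np.median(A[q]),q.sum())
E
```

```text
8.0 [ 0.4752 -0.3906  0.1271] [-0.751 -3.05   0.   ] [ 0.3 -0.3 -0.6] 0.01 [ 0.45  0.52  0.22  1.73 -0.13  0.91  1.81]
0.03 0.04 1.9 -0.15 -1; 0.03 0.04 1.9 -0.15 -1; 0.03 0.04 1.9 -0.15 -1; 
post [ 0.5005 -0.0161  0.0932] 203.77649856693145 17
rider 204.196810922976 48
```

View pics/w6.png

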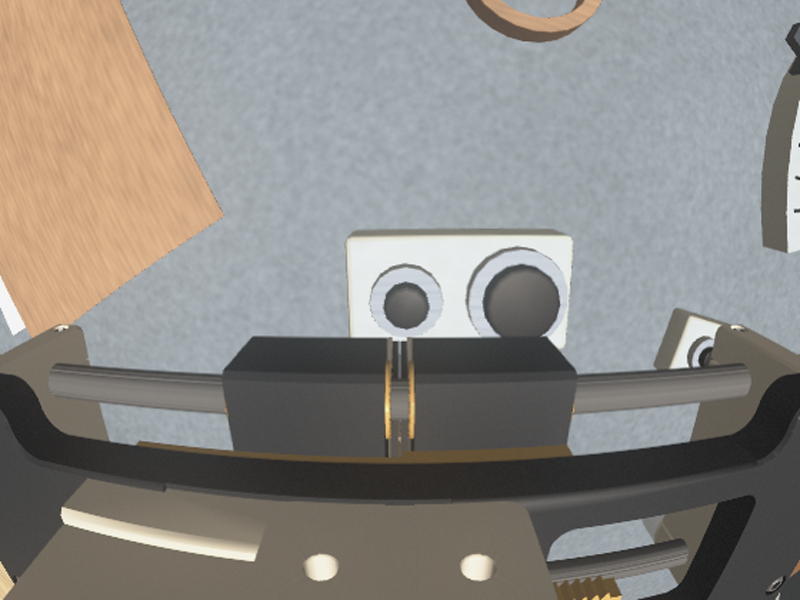

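The lever is still at the rider: 203.8° against 204.2°, about 1 mm. The wrist view shows the small button at (405,306), in line with the fingers' middle, and the large one at (521,302). One check of the position, then I press.

```bash
python3 - <<'E'
from fe import *
p=vision.get_image("wrist")
print(fish(p,405*.7,306*.7,.0575),fish(p,521*.7,302*.7,.0575))
E
```

```text
8.1 [ 0.4738 -0.395   0.1272] [ 0.758  3.048 -0.006] [ 0.   0.7 -0.5] 0.0 [ 0.45  0.52  0.22  1.72 -0.13  0.91  1.81]
[ 0.47265117 -0.39183099  0.0575    ] [ 0.49894271 -0.33766707  0.0575    ]
```

Emit:
play_rows:
  increments: "0.2 0.35 1.5 0 -1; 0 0 1.5 0 -1; 0 0 1.5 0 -1; 0 0 1.5 0 -1; 0 0 0 0 -1"

```text
clock: 8.57
position: [0.474, -0.3828, 0.0646]
ee_rot: [-0.742, -3.048, -0.004]
force: [0.3, 0.0, -0.4]
width: 0.004
gripper_force: 0.0
```

Emit:
play_rows:
  increments: "0 0 0 0 -1; 0 0 0 0 -1"

```text
clock: 8.73
position: [0.4756, -0.3854, 0.0683]
ee_rot: [0.745, 3.051, 0.0]
force: [0.5, -0.7, 0.7]
width: 0.01
gripper_force: 0.0
```

Emit:
play_rows:
  increments: "-0.1 -0.45 0 0 -1; 0 0 0.8 0 -1; 0 0 0.5 0 -1; 0 0 0.25 0 -1; 0 0 0 0 -1"

```text
clock: 9.15
position: [0.474, -0.3912, 0.0521]
ee_rot: [0.747, 3.051, -0.001]
force: [0.3, -1.9, 4.5]
width: 0.003
gripper_force: 2.2
```

Emit:
play_rows:
  increments: "0 0 0.15 0 -1; 0 0 0 0 -1; 0 0 0 0 -1"

```text
clock: 9.4
position: [0.474, -0.3912, 0.0514]
ee_rot: [0.747, 3.05, -0.001]
force: [-0.2, -1.2, 6.0]
width: 0.003
gripper_force: 3.2
```

Emit:
play_rows:
  increments: "0 0 0.15 0 -1; 0 0 0 0 -1"

```text
clock: 9.57
position: [0.4741, -0.3913, 0.0511]
ee_rot: [0.747, 3.05, -0.001]
force: [-4.6, 0.4, 18.8]
width: 0.007
gripper_force: 9.3
```

The force has risen steeply at z 51 mm, so the button is at its bottom stop. I'll release it straight up.

Emit:
play_rows:
  increments: "0 0 -1 0 -1; 0 0 -2.5 0 -1; 0 0 -3 0 -1; 0 0 -3 0 -1; 0 0 0 0 -1"

```text
clock: 9.98
position: [0.4759, -0.392, 0.1498]
ee_rot: [0.745, 3.045, -0.004]
force: [2.2, -1.4, 0.9]
width: 0.006
gripper_force: 0.0
```

```bash
python3 - <<'E'
from fe import *
from m import cloud
t=vision.get_image("top");X,ok=cloud(t);g=t["frame"].max(2)
C=np.array([.601,.0282]);R=np.hypot(X[...,0]-C[0],X[...,1]-C[1]);A=np.degrees(np.arctan2(X[...,1]-C[1],X[...,0]-C[0]))%360
q=ok&(X[...,2]>.06)&(R<.13)&(R>.09);print("post",A[q].mean(),q.sum())
q=ok&(X[...,2]>.035)&(R>.144)&(R<.195)&(g<110);print("rider",np.median(A[q]),q.sum())
job.sign_off()
E
```

```text
9.9833 [ 0.4759 -0.392   0.1498] [ 0.745  3.045 -0.004] [ 2.2 -1.4  0.9] 0.01 [ 0.45  0.49  0.22  1.71 -0.13  0.95  1.81]
post 203.61445004318236 18
rider 204.15174372739233 47
the job is handed in; nothing more can be done
```

The job is handed in, with no verdict shown: the pointer measured within about 1.5 mm of the rider's tip, the rider had not measurably moved, and the small button was pressed to its stop and released (its return not checked by camera); the large one was not touched.

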